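# Clip the washed lid back on the food keeper

### The job

The lid of the white food keeper is draining in the mint dish tray, leaning on the tray's left wall. Take it by its bar grip, hold it sloping so that the two tongues on its back edge slip under the two lugs at the back of the keeper, swing it down and push down the springy thumb tongue at its front until you feel the latch click and the lid lies fully home all round. Leave the keeper standing where it is, do not force it or bear down on it hard, and disturb none of the other crockery.

Things in the scene. Friction and masses are not known exactly. Their poses are not given: they have to be found in the camera images.
- keeper: open white plastic food keeper, 140 mm (x) by 160 mm (y) by 80 mm high, walls 5 mm, with two glass dishes nested inside, well below the rim; loose, about 1.3 kg. Origin: centre of its underside; z up, rim top at z = 80 mm. Its back, with two lugs, is its -x side (to the robot's right); its front has the bead for the latch
- keeper_stop (a point): point on the keeper (its axes) at x = -70, y = 0, z = 80 mm, midway between two 34 mm wide lugs at y = -45 and +45 mm. Each lug: a post outside x = -70 mm, 15 mm above the rim, that stops a tongue, and a roof over it reaching 12 mm forward; gap under the roof 4.5 mm at the post, 10.5 mm at the mouth (28 degree slope). At rim height a flat ledge runs 24 mm forward from here
- keeper_bead (a point): middle of the outer edge of the round bead, 6 mm thick and 80 mm long, on the keeper's front (x = 74.5, z = 73 mm): the lid's latch hooks under it
- lid_grip (a point): centre of the lid's upright bar grip: 14 mm thick (lid x), 96 mm long (lid y), 30 mm high (lid z), standing on the plate's top, which is 15 mm below this point. The axes are the lid's: x from back to front, z out of its top. At the start the lid leans at 32 degrees: tongues on the tray's floor, front edge up, overhanging the tray's left wall. Home, this is 99 mm above the keeper's underside
- lid_middle (a point): middle of the plate's underside, 19 mm below lid_grip (lid axes). White plastic lid, about 160 g, balanced near its bar; plate 4 mm thick, x = -56 to 76 mm, y = -80 to 80 mm. Two ribs 14 mm deep, tapered in front, hang at y = -70 and 70 mm, x = -34 to 63 mm, and fit inside the keeper with about 3 mm to spare each side. Home, the lid's axes agree with the keeper's, this point over its middle
- lid_back (a point): middle of the lid's back edge, at the tips of its two tongues, on their underside (lid x = -69.5 mm, y = 0, level with lid_middle). The tongues are 3 mm thick, 44 mm wide, centred at y = -45 and 45 mm, and reach 13 mm behind the plate. Home, this lies at keeper_stop to 1 or 2 mm
- lid_front (a point): point level with the plate's underside below the thumb tongue (lid x = 62 mm, y = 0). 80 mm above the keeper's underside when home, about 87 mm while the latch only rests on the bead
- lid_pad (a point): middle of the top of the thumb tongue near the lid's front edge: a springy tab 28 mm (x) by 56 mm (y) moulded in the lid, hinged at lid x = 44 mm and sloping up 22 degrees to the front; at rest this point is at lid x = 62 mm, 14 mm above the plate's underside. Under the thumb it gives several mm of its own before the latch does, at about 13 N; then the lid snaps down and it is stiff
- latch (a joint): angle (rad) of the sprung latch flap on the lid's front edge: 56 mm wide, hanging 25 mm below the plate's underside, outer face at lid x = 79.5 mm. 0 at rest, about 0.15 while its hook rides over the keeper's bead, back to 0 once it has clicked under it
- tray: mint plastic dish tray, 210 mm (x) by 350 mm (y) by 55 mm high, walls and floor 4 mm, low ridges across the floor; fixed. Origin: centre of its underside. The lid leans near tray y = -75 mm; the bowls stand near y = +95 mm; the ladle lies along its -x wall; its x axis points to the robot's left
- drainer: steel drainer sheet, fixed, its top 4 mm above the worktop; the tray and keeper stand on it
- bowl0: lower of the two stacked white bowls, 114 mm across, 55 mm high, in the tray; origin under its centre
- bowl1: upper bowl, nested 12 mm higher in the lower one; origin under its centre
- tumbler: glass tumbler, 74 mm across, 105 mm high, beyond the tray's far end; origin under its centre
- ladle: steel ladle lying in the tray; origin under its cup (76 mm across, 34 mm high), the handle runs 260 mm along its -y, at most 48 mm high
- mug: stoneware mug with a side handle, 80 mm across, 92 mm high, on the worktop to the right; origin under its centre
- soap: washing-up liquid bottle, 62 mm across, 190 mm high, at the sink end; origin under its centre
- brush: wooden dish brush lying on the worktop at the right; origin under its middle

How it is judged:
On the way:
1. the lid's tongues are tucked under the keeper's lugs while its front is still up (x of lid_back in the frame of keeper between -0.074 and -0.0625 m and z of lid_back in the frame of keeper between 0.076 and 0.088 m and angle between lid_grip's own z axis and vertical above 0.035 rad), for 0.1 s.
At the end, for the whole second after the job is handed in: The lid lies on the keeper's rim within 2.5 mm at back and front and within 6 mm sideways, its tongues at least 6 mm under the lugs, the latch flap closed under the bead (under 0.08 rad); the keeper stands upright within 50 mm of where it stood (x of lid_back in the frame of keeper between -0.073 and -0.065 m and y of lid_back in the frame of keeper between -0.006 and 0.006 m and z of lid_back in the frame of keeper between 0.077 and 0.0825 m and z of lid_front in the frame of keeper between 0.077 and 0.0825 m and value of joint latch below 0.08 rad and angle between the z axis of lid_grip and the z axis of keeper, either way round below 0.035 rad and angle between keeper's own z axis and vertical below 0.05 rad and distance of keeper from where it was at the start of the episode below 0.05 m); the robot touches nothing.
It fails at once if the keeper is pressed down on the drainer with more than 130 N in all (its own weight is about 13 N) (contact force between keeper and drainer above 130 N).
It fails at once if the keeper is tipped by more than 12 degrees (angle between keeper's own z axis and vertical above 0.21 rad).
It fails at once if a bowl, the tumbler, ladle, mug, bottle or brush is moved by more than 30 mm (distance of any of bowl0, bowl1, tumbler, ladle, mug, soap, brush from where it was at the start of the episode above 0.03 m).
It also fails if it takes over 58 s, if anything falls off the work surface, if the arm or the gripper's body presses on something with over 40 N, if the wrist force passes 120 N, or if a joint passes its speed limit or range.

### The arm

A 6-joint arm with a two-finger parallel gripper is mounted at the origin on the work surface. World frame = base frame: x ahead of the robot, y to its left, z up, the work surface at z = 0. Lengths are in m, angles in rad, forces in N, time in s.
With the tool pointing down it reaches from about 0.4 to 0.925 m from the base axis. Payload 12.5 kg.
Tool frame: the origin (TCP) lies midway between the tips of the shut fingers; the grasp point (between the pads) lies manip.tcp_to_grasp behind it (manip.tcp_to_grasp is the distance from the TCP to the grasp point, in m); z points along the fingers, y is the line along which they close (so a half turn about z gives the same grasp; the last joint's range is limited). The gripper opens to 95 mm and grips with 3 to 60 N. Pads are 20 mm wide; open, the fingers measure 119 mm over their backs; the gripper's body (75 mm by 180 mm) begins 59 mm behind the grasp point.
Start: joints at [-0.106, 0.491, 1.559, -0, 1.092, -0.106], TCP at [0.625, 0, 0.215] pointing down, gripper open.
Joint ranges: [-3.1, 3.1], [-0.84, 2.19], [0.05, 2.79], [-1.13, 4.28], [0.06, 2.93], [-2.69, 2.69]. Speed limits (rad/s): [2.22, 2.22, 2.79, 3.14, 3.14, 3.14].

### API

Orientations are given as a rotation vector (axis times angle).
In Python, from bench import manip gives the robot as it stands.
- The arm moves only by the tool drive_tool, never from a script. Its argument "commands" is a list that holds one entry, the list of rows, each a list of 7 numbers: the closure, from -1 (fully open) to 1 (shut), then the shift along the tool's x, y, z in units of 25 mm (1.0 is 25 mm), then the turn, a rotation vector about the tool's x, y, z in units of 5 degrees (1.0 is 5 degrees). In form: [[[jaw, dx, dy, dz, wx, wy, wz], ...]]. A call has 1 to 12 rows; each row is the pose to reach, as a shift and turn from the pose commanded when the call began, along the tool's axes at that moment; what a row does not reach only later rows make up. A row lasts 1/10 s, in which the tool goes at most 50 mm and 8.59 degrees, less where a joint would pass 70% of its speed; a pose out of reach is approached as far as the arm can. A call with a gripper value outside its range is refused whole. The fingers move at their own pace and stop on an object; the grip force is fixed at half the most. Time passes only in rows, so rows that repeat a pose let the fingers close. It gives the time, the measured TCP pose, the force, the opening and the grip force at its end, in the units of the state.
- manip.read_state(): the state, without advancing time (a new reading comes with each control period).
- manip.snapshot(name): name is "scene" or "side" or "wrist"; returns (picture, depth): 420x560x3 uint8, blue, green, red; 420x560 float32, m along the optical axis (not along the pixel's ray), 0 where there is no reading.
- manip.get_calibration(name): a dict with "fovy" (degrees; the focal length in pixels is half the picture's height over the tangent of half this angle, whatever the lens; pixels are square), "cx", "cy" (the principal point, pixels), "extrinsics" (4x4, takes a point from camera to world coordinates). Camera axes: x right, y down, z forward; pixel columns grow to the right and rows downward; lengths in m; the calibration is good to about 2 mm. A picture is of the moment at which its call begins: read the wrist's pose just before it. get_calibration takes no time and is no camera call; for the wrist camera it gives the pose at the moment of the call.
- manip.close_job(): hands the job in; it is judged then, once.
The state is a dict: "time_s": time; "joint_positions": joint angles; "qd": joint speeds; "joint_efforts": joint torques, N m; "position": TCP position; "tcp_rot": TCP orientation; "ft_force": force on the tool from outside, world axes, zero at the start; "torque": the same for the moment, N m; "grip_width": finger opening in m; "grasp_force": force on a finger pad.
Only numpy, scipy, OpenCV 4.12 (cv2) and the standard library are available. Lean on these libraries where they do the work, as an engineer would, in place of code of your own. Each camera call takes 0.05 s, during which the arm holds its last target. There are 200 camera calls.

## Working session

There is one attempt and no reset: what is moved stays moved. The work goes in short steps, Python scripts to look and compute and a tool call to move; the robot and the scene stay as the last step left them, time stands still between calls to the robot, and variables do not carry over. Pictures are saved under pics/ and viewed, at most 13 in all, crops included, and the job is handed in when it is done.

Besides the shell and the picture viewer there is one more tool, called after "Request:" by a JSON object that holds its "fn" and its "kwargs", one argument or row to a line. drive_tool: Moves the arm, as the interface text tells. Its arguments: {"type":"object","properties":{"commands":{"type":"array"}},"required":["commands"]}

```bash
ls; mkdir -p pics; cat > h.py <<'E'
import numpy as np, cv2
from bench import manip
from scipy.spatial.transform import Rotation as R
def cloud(name,tag=None):
    c=manip.get_calibration(name); im,d=manip.snapshot(name)
    f=im.shape[0]/2/np.tan(np.radians(c["fovy"])/2)
    v,u=np.mgrid[:im.shape[0],:im.shape[1]]
    P=np.stack([(u-c["cx"])/f*d,(v-c["cy"])/f*d,d],-1)
    E=np.array(c["extrinsics"]); W=P@E[:3,:3].T+E[:3,3]
    W[d<=0]=np.nan
    if tag: cv2.imwrite(f"pics/{tag}.png",im); np.savez(f"pics/{tag}.npz",im=im,W=W)
    return im,W
E
python3 - <<'E'
from h import *
for n in ["scene","side","wrist"]:
    im,W=cloud(n,n+"0"); c=manip.get_calibration(n); print(n,c["fovy"],c["cx"],c["cy"],np.round(c["extrinsics"],3).tolist())
a=[cv2.imread(f"pics/{n}0.png") for n in ["scene","side"]]
print(manip.tcp_to_grasp, manip.read_state())
E
```

```text
pics
scene 56.51383478371125 281.4902416213097 208.83673297729686 [[-0.897, 0.224, -0.38, 1.004], [0.441, 0.484, -0.756, 0.849], [0.015, -0.846, -0.533, 0.7], [0.0, 0.0, 0.0, 1.0]]
side 48.67996550222148 274.2436225127187 204.11383750259054 [[-0.726, -0.393, 0.564, -0.296], [-0.688, 0.42, -0.592, 0.88], [-0.004, -0.818, -0.575, 0.97], [0.0, 0.0, 0.0, 1.0]]
wrist 64.83470408001648 277.32573395263813 209.81417719636602 [[1.0, 0.002, -0.001, 0.625], [0.002, -0.972, -0.236, 0.066], [-0.001, 0.236, -0.972, 0.386], [0.0, 0.0, 0.0, 1.0]]
0.0188 {'time_s': 0.15, 'joint_positions': array([-1.05603377e-01,  4.91365420e-01,  1.55928144e+00, -3.27340589e-05,
        1.09169796e+00, -1.05648513e-01]), 'qd': array([ 0.00019418, -0.00053019, -0.00157384, -0.00062792, -0.00080893,
       -0.0003851 ]), 'joint_efforts': array([ 3.16444048e-04, -6.12899423e+01, -2.58276522e+01,  6.91918633e-02,
        4.73701756e-02, -5.07232733e-05]), 'position': array([6.24835826e-01, 3.00729672e-05, 2.14240232e-01]), 'tcp_rot': array([-2.22097378e+00, -2.22110757e+00,  7.78047022e-04]), 'ft_force': array([-0.33614857,  0.74968908,  0.05475545]), 'torque': array([-2.40048431e-05,  4.65863177e-02, -5.17366279e-04]), 'grasp_force': 0.0, 'grip_width': 0.09510456639283946}
```

View pics/scene0.png

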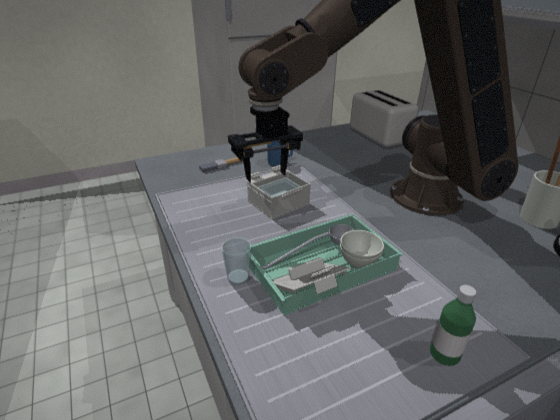

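View pics/side0.png

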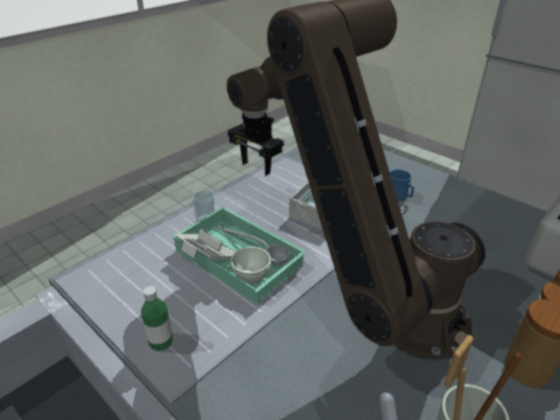

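The scene view shows the mint tray (centre ~(325,262)), with the lid bar at ~(307,268), bowls at ~(360,247) and the keeper at ~(279,192). The side view shows the same layout, with the keeper partly hidden by the arm.

```bash
python3 - <<'E'
from h import *
for n in ["scene0","side0","wrist0"]:
    z=np.load(f"pics/{n}.npz"); im,W=z["im"],z["W"]
    hsv=cv2.cvtColor(im,cv2.COLOR_BGR2HSV)
    m=(hsv[...,0]>70)&(hsv[...,0]<95)&(hsv[...,1]>70)&(W[...,2]>0.052)&(W[...,2]<.066)&(W[...,0]>.3)&(W[...,0]<1)
    if m.sum()>100: print(n,"tray rim",m.sum(),cv2.minAreaRect(W[m][:,:2].astype(np.float32)*1000),np.median(W[m][:,2]))
    wh=(hsv[...,1]<60)
    k=wh&(W[...,2]>.078)&(W[...,2]<.092)&(abs(W[...,0]-.62)<.2)&(W[...,1]<.12)&(W[...,1]>-.2)
    if k.sum()>50: print(n,"keeper rim",k.sum(),cv2.minAreaRect(W[k][:,:2].astype(np.float32)*1000),np.median(W[k][:,2]))
im=np.load("pics/wrist0.npz")["im"]
for (px) in [(300,268),(310,268),(325,264),(290,283),(330,282),(345,269)]:
    print(px,np.round(np.load("pics/scene0.npz")["W"][px[1],px[0]],4))
for (px) in [(279,170),(250,190),(280,214),(309,200),(279,190)]:
    print(px,np.round(np.load("pics/scene0.npz")["W"][px[1],px[0]],4))
s=np.load("pics/scene0.npz")["im"][150:320,220:420]
cv2.imwrite("pics/crop.png",cv2.resize(s,None,fx=4,fy=3.5,interpolation=cv2.INTER_CUBIC)[:, :])
E
```

```text
scene0 keeper rim 320 ((628.3382568359375, -62.00306701660156), (485.8443908691406, 157.6190643310547), 37.947998046875) 0.08412109570473608
side0 tray rim 601 ((533.8485107421875, 171.78060913085938), (362.1252746582031, 219.6881103515625), 2.5921785831451416) 0.055825428333225124
side0 keeper rim 150 ((628.052490234375, 2.7199859619140625), (379.1480407714844, 153.80677795410156), 53.929420471191406) 0.08161770662413342
wrist0 tray rim 1381 ((541.376220703125, 116.22219848632812), (360.3909912109375, 107.16083526611328), 3.2342581748962402) 0.058668264674041015
wrist0 keeper rim 813 ((657.457275390625, 4.6266632080078125), (349.29150390625, 67.54541015625), 49.03297805786133) 0.08499438437182372
(300, 268) [0.6343 0.2203 0.0723]
(310, 268) [0.6078 0.2236 0.0652]
(325, 264) [0.5463 0.198  0.0361]
(290, 283) [0.6763 0.2492 0.0643]
(330, 282) [0.5986 0.2991 0.0786]
(345, 269) [0.5485 0.2846 0.088 ]
(279, 170) [ 0.4603 -0.256   0.0847]
(250, 190) [ 0.5897 -0.2096  0.0586]
(280, 214) [ 0.5314 -0.1     0.0121]
(309, 200) [ 0.4098 -0.1253  0.0206]
(279, 190) [ 0.4812 -0.2115  0.032 ]
```

View pics/wrist0.png

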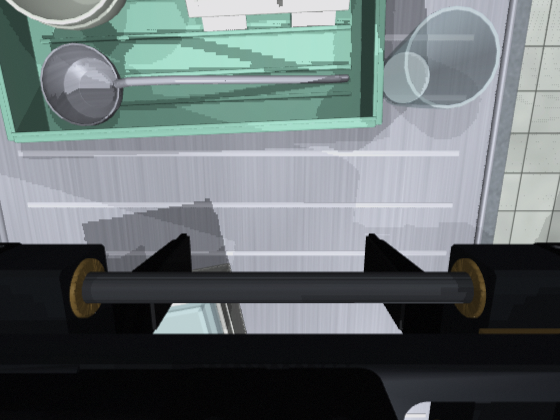

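View pics/crop.png

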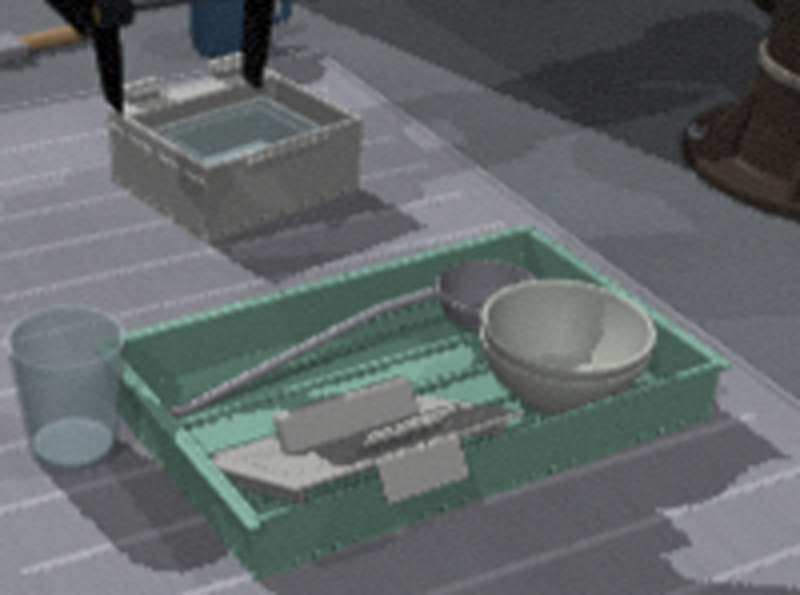

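The wrist view shows the tray, ladle and lid ribs (top, ~(265,15)). The crop shows the lid bar clear and graspable, and the keeper with its lugs on the far (right) side. I'll turn the tool 90° and look down on lid and keeper together.

Request:
{"fn": "drive_tool", "kwargs": {
  "commands": [
    [[-1,2,-3,-4.2,0,0,18],[-1,2,-3,-4.2,0,0,18],[-1,2,-3,-4.2,0,0,18],[-1,2,-3,-4.2,0,0,18],[-1,2,-3,-4.2,0,0,18],[-1,2,-3,-4.2,0,0,18],[-1,2,-3,-4.2,0,0,18],[-1,2,-3,-4.2,0,0,18],[-1,2,-3,-4.2,0,0,18],[-1,2,-3,-4.2,0,0,18],[-1,2,-3,-4.2,0,0,18],[-1,2,-3,-4.2,0,0,18]]
  ]
}}

```text
time_s: 1.35
position: [0.5499, 0.05, 0.3195]
tcp_rot: [3.142, -0.001, -0.0]
ft_force: [-0.3, -0.5, -0.2]
grip_width: 0.0949
grasp_force: 0.0
```

```bash
python3 - <<'E'
from h import *
im,W=cloud("wrist","wrist1"); s=manip.read_state(); print(s["position"],s["time_s"],R.from_rotvec(s["tcp_rot"]).as_matrix().round(3).tolist())
cv2.imwrite("pics/w1b.png",cv2.resize(im,(800,600)))
E
```

```text
[0.54993485 0.05002865 0.31950767] 1.4 [[1.0, 0.002, -0.0], [0.002, -1.0, 0.0], [-0.0, -0.0, -1.0]]
```

View pics/w1b.png

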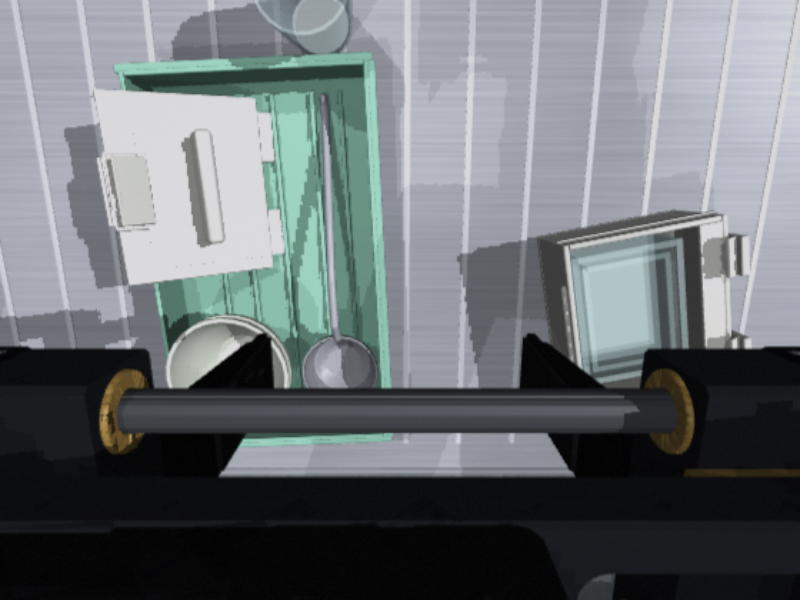

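The view shows the lid clearly: bar (208,186), thumb tongue (130,190), tongues at (265,135) and (277,232). The keeper is at about (640,300), its lugs at right at (740,255) and (740,340), with a slight yaw.

```bash
cat > m.py <<'E'
from h import *
def lid(W,im):
    S=cv2.cvtColor(im,cv2.COLOR_BGR2HSV)[...,1]
    m=(S<45)&(W[...,0]>.47)&(W[...,0]<.76)&(W[...,1]>.12)&(W[...,1]<.36)&(W[...,2]>.025)&(W[...,2]<.16)
    n,l,st,_=cv2.connectedComponentsWithStats(m.astype(np.uint8)); i=1+np.argmax(st[1:,4]); return l==i
E
python3 - <<'E'
from m import *
z=np.load("pics/wrist1.npz"); im,W=z["im"],z["W"]
m=lid(W,im); P=W[m]; print(m.sum())
rng=np.random.default_rng(0); best=0
for _ in range(500):
    a=P[rng.choice(len(P),3,False)]; n=np.cross(a[1]-a[0],a[2]-a[0]); n/=np.linalg.norm(n)+1e-12
    k=abs((P-a[0])@n)<.002
    if k.sum()>best: best=k.sum(); K=k
c=P[K].mean(0); n=np.linalg.svd(P[K]-c,full_matrices=False)[2][2]; n*=np.sign(n[2])
print("normal",n.round(4),"tilt",np.degrees(np.arccos(n[2])),K.sum())
h=(P-c)@n; b=P[(h>.022)&(h<.034)]; 
# bar component: project onto plane axes
ey=np.cross(n,[0,1,0]); ey/=np.linalg.norm(ey); ex=np.cross(ey,n)
q=np.c_[(b-c)@ex,(b-c)@ey]; 
q=q[abs(q[:,0]-np.median(q[:,0]))<.02]
print("bar",len(q),np.median(h[(h>.022)&(h<.034)]),[np.round(v,2) for v in cv2.minAreaRect((q*1000).astype(np.float32))])
vx=np.linalg.svd(q-q.mean(0),full_matrices=False)[2][0]; print("bar dir deg",np.degrees(np.arctan2(vx[0],vx[1])))
pl=P[K]; q2=np.c_[(pl-c)@ex,(pl-c)@ey]; r2=cv2.minAreaRect((q2*1000).astype(np.float32)); print("plate",r2)
print("ex",ex.round(4),"ey",ey.round(4),"c",c.round(4))
# yaw of bar via mask
u=vx[0]*ex+vx[1]*ey; u*=-np.sign(u[0]); print("lid y",u.round(4)); lx=np.cross(u,n); print("lid x",lx.round(4))
r=cv2.minAreaRect((q*1000).astype(np.float32)); cc=np.array(r[0])/1000
top=c+cc[0]*ex+cc[1]*ey; print("bar foot on plate top",top.round(4),"grip",(top+.015*n).round(4))
# keeper
S=cv2.cvtColor(im,cv2.COLOR_BGR2HSV)[...,1]
k=(S<60)&(W[...,1]<-.05)&(W[...,0]>.4)&(W[...,0]<.75)&(W[...,1]>-.33)
for lo,hi in [(.078,.0905),(.0905,.104)]:
    kk=k&(W[...,2]>lo)&(W[...,2]<hi); p=W[kk]; print(lo,len(p),np.median(p[:,2]),p[:,:2].min(0),p[:,:2].max(0),cv2.minAreaRect((p[:,:2]*1000).astype(np.float32)))
    v=np.argwhere(kk); print(v.min(0),v.max(0))
    ov=im.copy() if lo<.08 else ov; ov[kk]=(0,0,255) if lo<.08 else (255,0,0)
ov[m]=ov[m]//2
cv2.imwrite("pics/ov1.png",cv2.resize(ov[100:280,330:560],None,fx=3,fy=3))
E
```

```text
13360
normal [ 0.0231 -0.5239  0.8515] tilt 31.625976067807812 10635
bar 980 0.02901066839578809 [array([-17.03,   2.34]), array([14.38, 95.06]), np.float64(2.81)]
bar dir deg -2.994233760757131
plate ((-1.7346954345703125, 3.3156661987304688), (127.90662384033203, 159.75973510742188), 3.0496387481689453)
ex [0.0142 0.8518 0.5237] ey [-0.9996  0.      0.0271] c [0.616  0.2397 0.0585]
lid y [-9.99e-01 -4.45e-02 -2.00e-04]
lid x [-0.038   0.8506  0.5244]
bar foot on plate top [0.6134 0.2252 0.0497] grip [0.6138 0.2173 0.0625]
0.078 2991 0.08511835529947709 [ 0.45404796 -0.25851061] [ 0.59186081 -0.09308498] ((520.4615478515625, -174.51022338867188), (121.15060424804688, 152.40899658203125), 10.920649528503418)
[150 392] [257 519]
0.0905 619 0.09796611575488129 [ 0.47616834 -0.25951047] [ 0.57618767 -0.22377258] ((525.3723754882812, -241.18563842773438), (101.35259246826172, 18.59869384765625), 10.88113021850586)
[164 508] [243 525]
```

View pics/ov1.png

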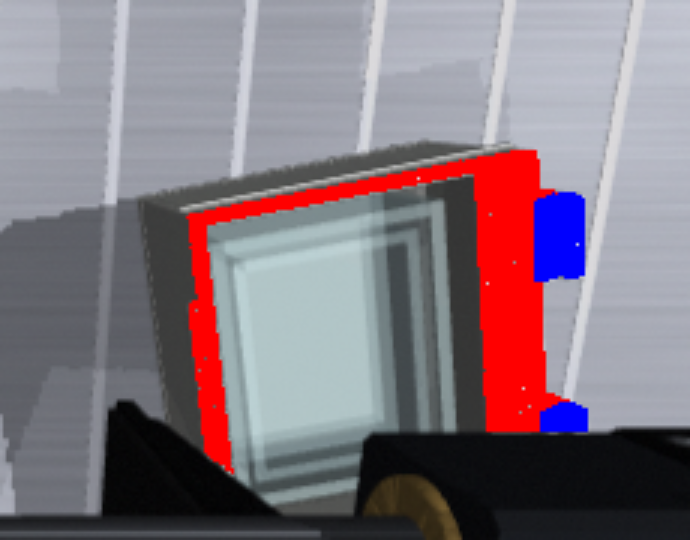

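The overlay confirms that the rim (red) and lug roofs (blue) are well segmented, but the near end is hidden by the gripper. I'll take one view over the keeper before grasping.

Request:
{"fn": "drive_tool", "kwargs": {
  "commands": [
    [[-1,-4,8,0,0,0,0],[-1,-4,8,0,0,0,0],[-1,-4,8,0,0,0,0],[-1,-4,8,0,0,0,0],[-1,-4,8,0,0,0,0],[-1,-4,8,0,0,0,0],[-1,-4,8,0,0,0,0]]
  ]
}}

```text
time_s: 2.1
position: [0.45, -0.1502, 0.3197]
tcp_rot: [-3.141, -0.0, -0.0]
ft_force: [0.2, 0.4, -0.1]
grip_width: 0.0951
grasp_force: 0.0
```

```bash
python3 - <<'E'
from m import *
im,W=cloud("wrist","wrist2"); s=manip.read_state(); print(s["position"],s["time_s"],s["ft_force"])
S=cv2.cvtColor(im,cv2.COLOR_BGR2HSV)[...,1]
k=(S<60)&(W[...,1]<-.05)&(W[...,0]>.4)&(W[...,0]<.75)&(W[...,1]>-.33)
for lo,hi in [(.080,.0905),(.0905,.104)]:
    kk=k&(W[...,2]>lo)&(W[...,2]<hi); kk=cv2.morphologyEx(kk.astype(np.uint8),cv2.MORPH_OPEN,np.ones((2,2)))>0
    p=W[kk]; r=cv2.minAreaRect((p[:,:2]*1000).astype(np.float32)); print(lo,len(p),np.median(p[:,2]),r)
    a=np.radians(10.9); kx=np.array([-np.sin(a),np.cos(a)]); ky=np.array([-np.cos(a),-np.sin(a)])
    for nm,e in (("x",kx),("y",ky)):
        t=p[:,:2]@e*1000; print(nm,np.percentile(t,[.0,.5,2,50,98,99.5,100]).round(1))
    if lo<.09: ov=im.copy()
    ov[kk]=(0,0,255) if lo<.09 else (255,0,0)
cv2.imwrite("pics/ov2.png",ov)
E
```

```text
[ 0.45019291 -0.14965049  0.31965579] 2.15 [0.23452556 0.16145731 0.58601566]
0.08 3992 nan ((nan, nan), (0.0, 0.0), 0.0)
x [nan nan nan nan nan nan nan]
y [nan nan nan nan nan nan nan]
0.0905 928 nan ((508.7050476074219, -258.1169128417969), (152.6170196533203, 41.85554504394531), 11.386778831481934)
x [nan nan nan nan nan nan nan]
y [nan nan nan nan nan nan nan]
```

View pics/ov2.png

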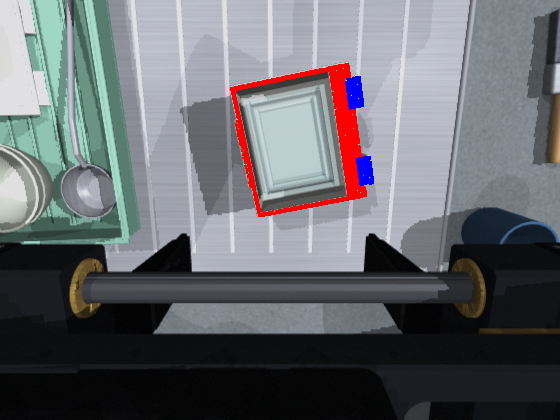

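The keeper is fully visible: rim corners ~(233,88), (348,66), (365,195) and (260,215), lugs at (355,92) and (365,170).

```bash
python3 - <<'E'
from m import *
z=np.load("pics/wrist2.npz"); im,W=z["im"],z["W"]
S=cv2.cvtColor(im,cv2.COLOR_BGR2HSV)[...,1]
k=(S<60)&(W[...,1]<-.05)&(W[...,0]>.4)&(W[...,0]<.75)&(W[...,1]>-.33)
def big(kk,n):
    q,l,st,_=cv2.connectedComponentsWithStats(kk.astype(np.uint8)); o=1+np.argsort(-st[1:,4])[:n]; return np.isin(l,o)
L=[]
for lo,hi,n in [(.080,.0905,1),(.0905,.104,2)]:
    kk=big(k&(W[...,2]>lo)&(W[...,2]<hi),n); p=W[kk]; r=cv2.minAreaRect((p[:,:2]*1000).astype(np.float32)); print(lo,len(p),np.median(p[:,2]),r)
    a=np.radians(11.0); kx=np.array([-np.sin(a),np.cos(a)]); ky=np.array([-np.cos(a),-np.sin(a)])
    for nm,e in (("x",kx),("y",ky)):
        t=p[:,:2]@e*1000; print(nm,np.percentile(t,[.0,.5,2,50,98,99.5,100]).round(1))
E
```

```text
0.08 4029 0.08510109840213764 ((500.37286376953125, -177.17401123046875), (160.1128387451172, 148.5434112548828), 11.1434907913208)
x [-343.7 -338.7 -337.6 -317.8 -197.2 -195.9 -195.1]
y [-537.6 -537.1 -536.4 -464.  -378.7 -377.8 -377.2]
0.0905 932 0.09801504020837212 ((513.499267578125, -244.05999755859375), (124.1318130493164, 17.576221466064453), 11.377664566040039)
x [-346.2 -345.9 -345.5 -338.1 -329.1 -328.7 -328.4]
y [-519.6 -519.1 -518.2 -488.  -397.6 -396.2 -395.5]
```

```bash
cat > g.py <<'E'
from h import *
n=np.array([.0231,-.5239,.8515]); n/=np.linalg.norm(n); ly=np.array([-.999,-.0445,-.0002]); lx=np.cross(ly,n); lx/=np.linalg.norm(lx); ly=np.cross(n,lx)
a=np.radians(11.1); C=np.array([.5005,-.1772,.004])
K=np.array([[-np.sin(a),-np.cos(a),0],[np.cos(a),-np.sin(a),0],[0,0,1.]])  # columns kx,ky,kz
def pose():
    s=manip.read_state(); return np.array(s["position"]),R.from_rotvec(s["tcp_rot"]).as_matrix(),s
def go(p,M):
    P,T,s=pose(); d=T.T@(p-P)/.025; w=np.degrees(R.from_matrix(T.T@M).as_rotvec())/5
    print("units",d.round(2).tolist(),w.round(2).tolist())
def tool(lx,ly,lz): return np.c_[-ly,-lx,-lz]
E
python3 - <<'E'
from g import *
M=tool(lx,ly,n); foot=np.array([.6134,.2252,.0497])
print(pose()[0])
go(foot+.09*n,M); print(foot+.09*n, foot+.004*n)
E
```

```text
[ 0.45019291 -0.14965049  0.31965579]
units [6.62, -13.1, 7.74] [6.32, -0.14, -0.48]
[0.61547894 0.17805035 0.12633281] [0.6134924  0.22310446 0.0531059 ]
```

Request:
{"fn": "drive_tool", "kwargs": {
  "commands": [
    [[0.15,6.62,-13.1,3,6.32,-0.14,-0.48],[0.15,6.62,-13.1,3,6.32,-0.14,-0.48],[0.15,6.62,-13.1,3,6.32,-0.14,-0.48],[0.15,6.62,-13.1,3,6.32,-0.14,-0.48],[0.15,6.62,-13.1,3,6.32,-0.14,-0.48],[0.15,6.62,-13.1,7.74,6.32,-0.14,-0.48],[0.15,6.62,-13.1,7.74,6.32,-0.14,-0.48],[0.15,6.62,-13.1,7.74,6.32,-0.14,-0.48],[0.15,6.62,-13.1,7.74,6.32,-0.14,-0.48],[0.15,6.62,-13.1,7.74,6.32,-0.14,-0.48],[0.15,6.62,-13.1,7.74,6.32,-0.14,-0.48]]
  ]
}}

```text
time_s: 3.25
position: [0.615, 0.1789, 0.1257]
tcp_rot: [-2.589, -0.059, 0.019]
ft_force: [-0.2, -0.4, -0.4]
grip_width: 0.0403
grasp_force: 0.0
```

```bash
python3 - <<'E'
from g import *
im,W=cloud("wrist","wrist3")
M=tool(lx,ly,n); foot=np.array([.6134,.2252,.0497])
p,T,s=pose(); print(p,s["grip_width"],s["ft_force"],s["time_s"]); go(foot+.004*n,M)
# check plate & bar from this view
m=(abs(W-foot)<.12).all(-1)&(cv2.cvtColor(im,cv2.COLOR_BGR2HSV)[...,1]<45)
h=(W-foot)@n; x=(W-foot)@lx; y=(W-foot)@ly
k=m&(abs(h)<.006)&(abs(y)<.075)&(abs(x)<.04); print("plate h",k.sum(),np.median(h[k]),np.polyfit(x[k],h[k],1))
b=m&(h>.025)&(h<.034)&(abs(x)<.02); print("bar x",b.sum(),np.percentile(x[b],[1,50,99]),"y",np.percentile(y[b],[1,99]),"h",np.median(h[b]))
E
```

```text
[0.61545835 0.17808962 0.12676907] 0.04051801172553762 [-0.25701644 -0.24433325  0.46072083] 3.3
units [0.0, 0.01, 3.45] [0.0, 0.0, 0.0]
plate h 12444 -2.80954585428736e-05 [ 2.96865106e-03 -4.03532443e-05]
bar x 2182 [-0.00700502 -0.00039478  0.00670421] y [-0.04693294  0.03717997] h 0.02905424491960078
```

View pics/wrist3.png

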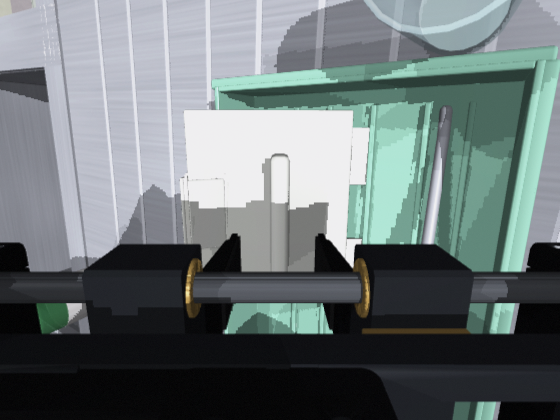

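The bar at (280,210) lies exactly between the fingers and parallel to them, so I'll descend and grip.

Request:
{"fn": "drive_tool", "kwargs": {
  "commands": [
    [[0.15,0,0,2,0,0,0],[0.15,0,0,3,0,0,0],[0.15,0,0,3.45,0,0,0],[0.15,0,0,3.45,0,0,0],[1,0,0,3.45,0,0,0],[1,0,0,3.45,0,0,0],[1,0,0,3.45,0,0,0],[1,0,0,3.45,0,0,0],[1,0,0,3.45,0,0,0],[1,0,0,3.45,0,0,0]]
  ]
}}

```text
time_s: 4.3
position: [0.6139, 0.2225, 0.0532]
tcp_rot: [-2.589, -0.056, 0.015]
ft_force: [0.6, -2.5, 4.1]
grip_width: 0.0138
grasp_force: 30.0
```

```bash
cat >> g.py <<'E'
# lid in hand: lid_back & axes from TCP pose; tcp is dz above plate top, lid x=0
DZ=.004; 
def lidpose(P,T,dz=None):
    lx,ly,lz=-T[:,1],-T[:,0],-T[:,2]; L=np.c_[lx,ly,lz]
    mid=P-lz*((DZ if dz is None else dz)+.004); return mid,L
def tcp_for(back_k,th,dz=None):
    "back_k: lid_back in keeper frame (m); th tilt rad front up"
    L=K@np.array([[np.cos(th),0,-np.sin(th)],[0,1,0],[np.sin(th),0,np.cos(th)]])
    b=C+K@np.array(back_k); mid=b+.0695*L[:,0]; P=mid+L[:,2]*((DZ if dz is None else dz)+.004)
    return P,tool(*L.T)
def back():
    P,T,s=pose(); mid,L=lidpose(P,T); return K.T@(mid-.0695*L[:,0]-C)
E
python3 - <<'E'
from g import *
p,T,s=pose(); print(p,s["grip_width"],s["grasp_force"],s["ft_force"],s["time_s"])
P,M=tcp_for([-.040,0,.10],np.radians(18)); print(P); go(P,M)
P,M=tcp_for([-.040,0,.18],np.radians(18)); print(P); go(P,M)
E
```

```text
[0.61389856 0.22250241 0.05318744] 0.013823838721686634 30.002152025699615 [ 0.63659325 -2.5278357   4.08695547] 4.3
[ 0.49595142 -0.15401569  0.13308513]
units [-5.36, 10.97, -10.51] [-2.72, -0.73, -1.57]
[ 0.49595142 -0.15401569  0.21308513]
units [-5.35, 9.29, -13.23] [-2.72, -0.73, -1.57]
```

Request:
{"fn": "drive_tool", "kwargs": {
  "commands": [
    [[1,0,-0.7,-1.1,0,0,0],[1,0,-2.3,-3.75,0,0,0],[1,0,-2.3,-3.75,0,0,0],[1,-5.35,9.29,-13.23,-2.72,-0.73,-1.57],[1,-5.35,9.29,-13.23,-2.72,-0.73,-1.57],[1,-5.35,9.29,-13.23,-2.72,-0.73,-1.57],[1,-5.35,9.29,-13.23,-2.72,-0.73,-1.57],[1,-5.35,9.29,-13.23,-2.72,-0.73,-1.57],[1,-5.35,9.29,-13.23,-2.72,-0.73,-1.57],[1,-5.35,9.29,-13.23,-2.72,-0.73,-1.57],[1,-5.35,9.29,-13.23,-2.72,-0.73,-1.57],[1,-5.35,9.29,-13.23,-2.72,-0.73,-1.57]]
  ]
}}

```text
time_s: 5.5
position: [0.495, -0.1585, 0.2129]
tcp_rot: [-2.818, -0.267, 0.043]
ft_force: [0.4, 0.7, -1.6]
grip_width: 0.0141
grasp_force: 30.0
```

```bash
python3 - <<'E'
from g import *
im,W=cloud("wrist","wrist4"); im2,W2=cloud("scene","scene4")
p,T,s=pose(); print(p,s["grip_width"],s["grasp_force"],s["ft_force"],s["torque"],s["time_s"],back())
P,M=tcp_for([-.040,0,.18],np.radians(18)); go(P,M)
mid,L=lidpose(p,T)
Q=(W-mid)@L; m=(cv2.cvtColor(im,cv2.COLOR_BGR2HSV)[...,1]<45)&(abs(Q[...,2]-.004)<.015)&(abs(Q[...,0])<.09)&(abs(Q[...,1])<.09)
k=m&(abs(Q[...,0])<.04)&(abs(Q[...,0])>.012)&(abs(Q[...,1])<.075)
q=Q[k]; A=np.c_[q[:,:2],np.ones(len(q))]; print("plate top fit (slope x,y,h)",len(q),np.linalg.lstsq(A,q[:,2],rcond=None)[0])
t=Q[m]; print("ext x",np.percentile(t[:,0],[.5,2,98,99.5]),"y",np.percentile(t[:,1],[.5,2,98]))
cv2.imwrite("pics/c4.png",np.hstack([cv2.resize(im,(400,300)),cv2.resize(im2[100:280,180:420],(400,300))]))
E
```

```text
[ 0.4955989  -0.15452347  0.21246673] 0.014083602494365835 29.99710500240326 [ 0.21572536  0.44019316 -1.70656146] [-0.26784316  0.03568785 -0.00625983] 5.6 [-0.04042598  0.00060824  0.17937238]
units [0.02, -0.02, -0.02] [-0.0, 0.0, -0.03]
plate top fit (slope x,y,h) 14065 [-0.00171949  0.00568942  0.00527604]
ext x [-0.07114034 -0.06777212  0.06905422  0.07484389] y [-0.07806828 -0.07700996 -0.0031038 ]
```

View pics/c4.png

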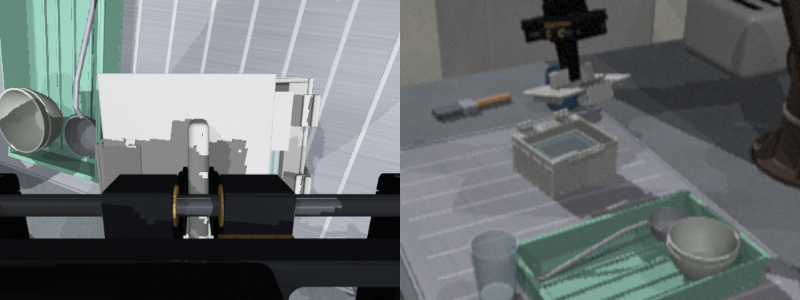

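The lid hangs square in the grip, with the lugs visible behind its back edge. Next I'll lower it in front of the lugs.

```bash
sed -i 's/^DZ=.004/DZ=.0035/' g.py; python3 - <<'E'
from g import *
for b in ([-.045,-.001,.095],[-.050,-.001,.084],[-.060,-.001,.083],[-.066,-.001,.082]):
    go(*tcp_for(b,np.radians(18)))
E
```

```text
units [0.06, 1.22, 3.17] [-0.0, 0.0, -0.03]
units [0.06, 1.54, 3.53] [-0.0, 0.0, -0.03]
units [0.06, 1.94, 3.44] [-0.0, 0.0, -0.03]
units [0.06, 2.18, 3.41] [-0.0, 0.0, -0.03]
```

Request:
{"fn": "drive_tool", "kwargs": {
  "commands": [
    [[1,0.06,1.22,2,0,0,-0.03],[1,0.06,1.22,3.17,0,0,-0.03],[1,0.06,1.22,3.17,0,0,-0.03],[1,0.06,1.4,3.4,0,0,-0.03],[1,0.06,1.54,3.53,0,0,-0.03],[1,0.06,1.54,3.53,0,0,-0.03],[1,0.06,1.54,3.53,0,0,-0.03]]
  ]
}}

```text
time_s: 6.3
position: [0.4996, -0.163, 0.1178]
tcp_rot: [-2.816, -0.278, 0.042]
ft_force: [0.4, 0.6, -1.7]
grip_width: 0.0139
grasp_force: 30.0
```

```bash
python3 - <<'E'
from g import *
im2,W2=cloud("scene","scene5")
p,T,s=pose(); print(s["ft_force"],s["torque"],s["time_s"],back())
for b in ([-.056,-.001,.083],[-.062,-.001,.0825],[-.066,-.001,.082]):
    go(*tcp_for(b,np.radians(18)))
cv2.imwrite("pics/c5.png",cv2.resize(im2[130:230,220:340],(720,600),interpolation=cv2.INTER_CUBIC))
E
```

```text
[-0.05022281  0.45238969 -1.66285709] [-0.29045378  0.04747489 -0.03583886] 6.35 [-0.04964382 -0.00194265  0.08520355]
units [-0.03, 0.27, 0.0] [0.01, -0.0, 0.03]
units [-0.03, 0.5, -0.05] [0.01, -0.0, 0.03]
units [-0.03, 0.66, -0.08] [0.01, -0.0, 0.03]
```

View pics/c5.png

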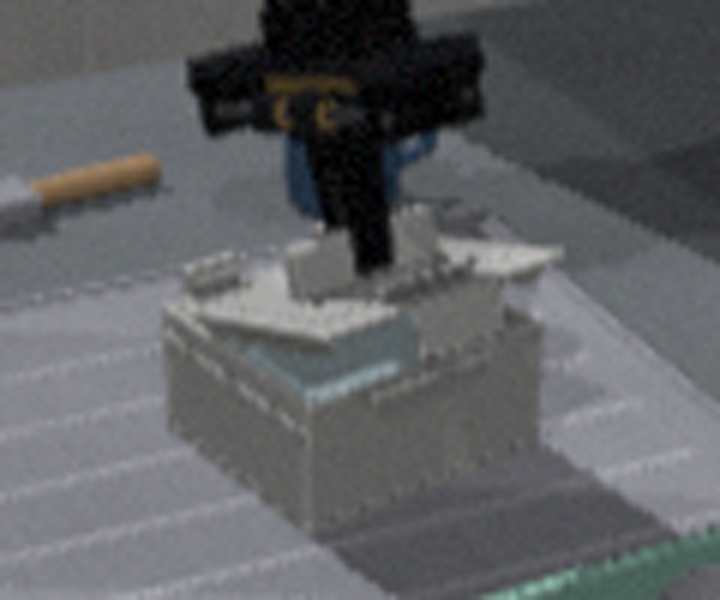

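The lid slopes correctly over the keeper, its tongues just in front of the lugs at (215,270). I'll slide it in under the roofs.

Request:
{"fn": "drive_tool", "kwargs": {
  "commands": [
    [[1,-0.03,0.27,0,0,0,0],[1,-0.03,0.4,-0.02,0,0,0],[1,-0.03,0.5,-0.05,0,0,0],[1,-0.03,0.5,-0.05,0,0,0],[1,-0.03,0.5,-0.05,0,0,0]]
  ]
}}

```text
time_s: 6.85
position: [0.5009, -0.175, 0.1149]
tcp_rot: [-2.815, -0.277, 0.043]
ft_force: [-1.4, 2.8, 5.6]
grip_width: 0.0141
grasp_force: 30.0
```

```bash
python3 - <<'E'
from g import *
p,T,s=pose(); print(s["ft_force"],s["torque"],s["time_s"],back())
for b in ([-.062,-.001,.0815],[-.062,-.001,.0805],[-.062,-.001,.0795]):
    go(*tcp_for(b,np.radians(18)))
E
```

```text
[-1.37746791  2.79429348  5.57664793] [0.46076691 0.25293375 0.03880177] 6.85 [-0.06167671 -0.00100988  0.08229883]
units [0.01, 0.02, 0.03] [-0.0, 0.0, 0.03]
units [0.01, 0.03, 0.07] [-0.0, 0.0, 0.03]
units [0.01, 0.05, 0.1] [-0.0, 0.0, 0.03]
```

Upward contact, so the tips rest on the ledge. Next I'll slide them back.

Request:
{"fn": "drive_tool", "kwargs": {
  "commands": [
    [[1,0,0.08,-0.035,0,0,0],[1,0,0.15,-0.06,0,0,0],[1,0,0.2,-0.075,0,0,0],[1,0,0.2,-0.075,0,0,0]]
  ]
}}

```text
time_s: 7.25
position: [0.502, -0.1802, 0.1149]
tcp_rot: [-2.815, -0.277, 0.043]
ft_force: [-1.4, 4.4, 6.4]
grip_width: 0.0138
grasp_force: 30.0
```

```bash
python3 - <<'E'
from g import *
p,T,s=pose(); print(s["ft_force"],K.T@s["ft_force"],s["torque"],s["time_s"],back())
E
```

```text
[-1.40498155  4.37541441  6.35045227] [4.56405187 0.53633471 6.35045227] [0.61423855 0.28739325 0.00899078] 7.25 [-0.06704018 -0.00100968  0.08229011]
```

Request:
{"fn": "drive_tool", "kwargs": {
  "commands": [
    [[1,0,0.06,-0.025,0,0,0],[1,0,0.1,-0.04,0,0,0],[1,0,0.1,-0.04,0,0,0]]
  ]
}}

```text
time_s: 7.55
position: [0.5025, -0.1828, 0.115]
tcp_rot: [-2.815, -0.277, 0.043]
ft_force: [0.0, 3.8, 6.3]
grip_width: 0.0139
grasp_force: 30.0
```

```bash
python3 - <<'E'
from g import *
im,W=cloud("wrist","wrist6")
p,T,s=pose(); print(s["ft_force"],K.T@s["ft_force"],s["torque"],s["time_s"],back())
# lid actual pitch vs hand, and keeper lug position
mid,L=lidpose(p,T); Q=(W-mid)@L; S=cv2.cvtColor(im,cv2.COLOR_BGR2HSV)[...,1]
k=(S<45)&(abs(Q[...,2]-.004)<.015)&(abs(Q[...,0])<.04)&(abs(Q[...,0])>.012)&(abs(Q[...,1])<.075)
q=Q[k]; A=np.c_[q[:,:2],np.ones(len(q))]; print("plate",len(q),np.linalg.lstsq(A,q[:,2],rcond=None)[0])
Z=(W-C)@K; l=(S<60)&(Z[...,2]>.0915)&(Z[...,2]<.099)&(Z[...,0]<-.045)&(Z[...,0]>-.10)&(abs(Z[...,1])<.07)
print("lug x,y",l.sum(),np.percentile(Z[l][:,0],[1,50,99]),np.percentile(Z[l][:,1],[1,99]))
cv2.imwrite("pics/c6.png",im)
E
```

```text
[-0.83912558  4.47604959  5.16450594] [ 4.55386473 -0.03831009  5.16450594] [ 0.67608884  0.22357106 -0.00646691] 7.6 [-0.06962928 -0.00101892  0.08233135]
plate 13761 [-0.00153987  0.00553313  0.00309184]
lug x,y 3408 [-0.07609271 -0.0622117  -0.0451033 ] [-0.0680906  -0.00699018]
```

View pics/c6.png

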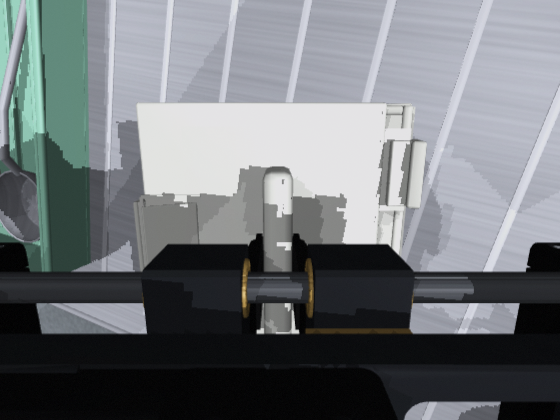

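The tongues are tucked under the lug roofs: plate edge at column 383, roof front at ~390, post at 411–424. Next, swing about the tips.

```bash
sed -i 's/^DZ=.0035/DZ=.0059/' g.py; python3 - <<'E'
from g import *
print(back())
for t in (14,10,7,5,3.5):
    print(t); go(*tcp_for([-.070,-.001,.080],np.radians(t)))
E
```

```text
[-0.06888724 -0.00101813  0.08004894]
14
units [0.01, 0.02, 0.18] [-0.8, 0.0, 0.03]
10
units [0.01, 0.01, 0.38] [-1.6, 0.0, 0.03]
7
units [0.01, 0.02, 0.53] [-2.2, 0.0, 0.03]
5
units [0.01, 0.03, 0.62] [-2.6, 0.0, 0.03]
3.5
units [0.01, 0.03, 0.7] [-2.9, 0.0, 0.03]
```

Request:
{"fn": "drive_tool", "kwargs": {
  "commands": [
    [[1,0,0.02,0.09,-0.4,0,0],[1,0,0.02,0.18,-0.8,0,0],[1,0,0.02,0.28,-1.2,0,0],[1,0,0.02,0.38,-1.6,0,0],[1,0,0.02,0.53,-2.2,0,0],[1,0,0.02,0.53,-2.2,0,0],[1,0,0.02,0.53,-2.2,0,0]]
  ]
}}

```text
time_s: 8.3
position: [0.5016, -0.1786, 0.1023]
tcp_rot: [-3.005, -0.296, 0.018]
ft_force: [-1.0, 9.0, 7.8]
grip_width: 0.0137
grasp_force: 30.0
```

```bash
python3 - <<'E'
from g import *
p,T,s=pose(); print(K.T@s["ft_force"],s["torque"],s["time_s"],back(),s["grip_width"])
for t in (5,4,3):
    print(t); go(*tcp_for([-.070,-.001,.080],np.radians(t)))
E
```

```text
[ 9.02428162 -0.76641733  7.77518654] [ 1.22500567  0.27790021 -0.01660503] 8.3 [-0.06936631 -0.00100484  0.07996036] 0.013653058815440015
5
units [0.01, 0.01, 0.09] [-0.4, 0.0, 0.03]
4
units [0.01, 0.01, 0.14] [-0.6, 0.0, 0.03]
3
units [0.01, 0.0, 0.19] [-0.8, 0.0, 0.03]
```

The force shows the tips against the posts. I'll finish swinging to about 3.5°, easing back a little, then release and rise.

Request:
{"fn": "drive_tool", "kwargs": {
  "commands": [
    [[1,0,-0.01,0.05,-0.2,0,0],[1,0,-0.01,0.1,-0.4,0,0],[1,0,-0.01,0.15,-0.65,0,0],[1,0,-0.01,0.15,-0.65,0,0],[1,0,-0.01,0.15,-0.65,0,0]]
  ]
}}

```text
time_s: 8.8
position: [0.5015, -0.1779, 0.0988]
tcp_rot: [-3.061, -0.301, 0.01]
ft_force: [-2.3, 8.6, 11.6]
grip_width: 0.0138
grasp_force: 30.0
```

```bash
python3 - <<'E'
from g import *
p,T,s=pose(); print(K.T@s["ft_force"],s["torque"],s["time_s"],back(),s["grip_width"])
E
```

```text
[ 8.91338385  0.5808136  11.64074183] [ 1.80675511  0.43536483 -0.03735287] 8.8 [-0.06959084 -0.00097924  0.08028812] 0.013783757008582273
```

Request:
{"fn": "drive_tool", "kwargs": {
  "commands": [
    [[0.3,0,0,0,0,0,0],[0.3,0,0,0,0,0,0],[0.3,0,0,0,0,0,0],[0.3,0,0,-0.8,0,0,0],[0.3,0,0,-2,0,0,0],[0.3,0,0,-4,0,0,0],[0.3,0,0,-6,0,0,0],[0.3,0,0,-6,0,0,0],[0.3,0,0,-6,0,0,0]]
  ]
}}

```text
time_s: 9.7
position: [0.5035, -0.1886, 0.2485]
tcp_rot: [-3.063, -0.301, 0.007]
ft_force: [-0.4, 0.7, -0.6]
grip_width: 0.0331
grasp_force: 0.0
```

```bash
cat > chk.py <<'E'
from g import *
def chk(tag):
    im,W=cloud("wrist",tag); Z=(W-C)@K; S=cv2.cvtColor(im,cv2.COLOR_BGR2HSV)[...,1]
    k=(S<45)&(abs(Z[...,0])<.05)&(abs(Z[...,0])>.012)&(abs(Z[...,1])<.075)&(abs(Z[...,2]-.086)<.02)
    q=Z[k]; A=np.c_[q[:,:2],np.ones(len(q))]
    for _ in range(3):
        c=np.linalg.lstsq(A,q[:,2],rcond=None)[0]; g=abs(A@c-q[:,2])<.003; q,A=q[g],A[g]
    print("plate slope deg",np.degrees(c[:2]),"h0",c[2],len(q),"top z at x=-56,62:",c[2]-.056*c[0],c[2]+.062*c[0])
    b=(S<45)&(abs(Z[...,0])<.04)&(abs(Z[...,1])<.07)&(Z[...,2]>.105)&(Z[...,2]<.125)
    print("bar",b.sum(),(cv2.minAreaRect((Z[b][:,:2]*1000).astype(np.float32))) if b.any() else 0)
    e=(S<45)&(abs(Z[...,2]-.086)<.008)&(abs(Z[...,1])<.1)&(Z[...,0]>-.05)&(Z[...,0]<.1); print("plate y ext",np.percentile(Z[e][:,1],[.5,99.5]),"x front",np.percentile(Z[e][:,0],99.5))
    l=(S<60)&(Z[...,2]>.0925)&(Z[...,2]<.103)&(Z[...,0]<-.05)&(Z[...,0]>-.10)&(abs(Z[...,1])<.075); print("lug x",np.percentile(Z[l][:,0],[1,99]),"y",np.percentile(Z[l][:,1],[1,99]),l.sum())
    t=(S<45)&(abs(Z[...,0]-.062)<.003)&(abs(Z[...,1])<.02)&(Z[...,2]>.07)&(Z[...,2]<.13); print("pad z",np.median(Z[t][:,2]),t.sum())
    return im
E
python3 - <<'E'
from chk import *
p,T,s=pose(); print(p,s["ft_force"],s["time_s"],s["grip_width"]); chk("wrist7")
E
```

```text
[ 0.50353915 -0.18857089  0.24851481] [-0.35336721  0.71766518 -0.60400564] 9.7 0.03313492950379106
plate slope deg [4.06918713 0.06190991] h0 0.09045163425877 9946 top z at x=-56,62: 0.08647447431384894 0.09485491848350402
bar 1499 ((-0.32726240158081055, -1.2359619140625), (94.8662338256836, 13.706345558166504), 89.79786682128906)
plate y ext [-0.08015114  0.07740001] x front 0.06961181005481001
lug x [-0.07626686 -0.0596365 ] y [-0.06114468  0.05826582] 793
pad z 0.10355420128004761 274
```

The lid is resting with its back low (z≈80.5 mm), its front up at ~4°, centred, and the keeper is unmoved. Next I'll shut the fingers and go above the thumb tongue.

```bash
python3 - <<'E'
from g import *
for z in (.16,.116): go(C+K@np.array([.061,-.001,z]),tool(*K.T))
E
```

```text
units [0.03, -2.67, 3.51] [-0.75, 0.0, 0.03]
units [0.03, -2.55, 5.27] [-0.75, 0.0, 0.03]
```

Request:
{"fn": "drive_tool", "kwargs": {
  "commands": [
    [[1,0.03,-2.67,0,-0.75,0,0.03],[1,0.03,-2.67,2,-0.75,0,0.03],[1,0.03,-2.67,3.51,-0.75,0,0.03],[1,0.03,-2.6,4.6,-0.75,0,0.03],[1,0.03,-2.55,5.27,-0.75,0,0.03],[1,0.03,-2.55,5.27,-0.75,0,0.03],[1,0.03,-2.55,5.27,-0.75,0,0.03],[1,0.03,-2.55,5.27,-0.75,0,0.03]]
  ]
}}

```text
time_s: 10.55
position: [0.4903, -0.1174, 0.121]
tcp_rot: [3.126, 0.304, 0.001]
ft_force: [-0.2, -0.4, 0.1]
grip_width: 0.0003
grasp_force: 0.0
```

```bash
python3 - <<'E'
from g import *
p,T,s=pose(); print(K.T@(p-C),T[:,2],s["ft_force"],s["time_s"],s["grip_width"],s["torque"])
E
```

```text
[ 0.06065665 -0.00153997  0.11702728] [ 6.60663040e-04 -4.92408471e-04 -9.99999661e-01] [-0.16018465 -0.41518338  0.12298807] 10.55 0.00028039593181985176 [ 0.04667171  0.10762744 -0.03375206]
```

Request:
{"fn": "drive_tool", "kwargs": {
  "commands": [
    [[1,0,0,0.25,0,0,0],[1,0,0,0.5,0,0,0],[1,0,0,0.6,0,0,0],[1,0,0,0.6,0,0,0]]
  ]
}}

```text
time_s: 10.95
position: [0.4901, -0.1172, 0.1054]
tcp_rot: [3.127, 0.304, -0.0]
ft_force: [-0.4, 0.3, 4.4]
grip_width: 0.0005
grasp_force: 1.6
```

Request:
{"fn": "drive_tool", "kwargs": {
  "commands": [
    [[1,0,0,0.08,0,0,0],[1,0,0,0.08,0,0,0]]
  ]
}}

```text
time_s: 11.15
position: [0.4902, -0.1172, 0.1037]
tcp_rot: [3.127, 0.304, 0.001]
ft_force: [-0.2, 1.6, 5.7]
grip_width: 0.0007
grasp_force: 2.5
```

Request:
{"fn": "drive_tool", "kwargs": {
  "commands": [
    [[1,0,0,0.08,0,0,0],[1,0,0,0.08,0,0,0]]
  ]
}}

```text
time_s: 11.35
position: [0.4903, -0.1171, 0.1019]
tcp_rot: [3.127, 0.304, 0.001]
ft_force: [0.0, 2.9, 7.9]
grip_width: 0.0005
grasp_force: 3.7
```

Request:
{"fn": "drive_tool", "kwargs": {
  "commands": [
    [[1,0,0,0.08,0,0,0],[1,0,0,0.08,0,0,0]]
  ]
}}

```text
time_s: 11.55
position: [0.4903, -0.1169, 0.1001]
tcp_rot: [3.127, 0.304, 0.001]
ft_force: [-1.3, 3.4, 11.6]
grip_width: 0.0004
grasp_force: 5.2
```

Request:
{"fn": "drive_tool", "kwargs": {
  "commands": [
    [[1,0,0,0.08,0,0,0],[1,0,0,0.08,0,0,0]]
  ]
}}

```text
time_s: 11.75
position: [0.4903, -0.1169, 0.0983]
tcp_rot: [3.127, 0.304, 0.002]
ft_force: [-1.6, 4.4, 13.7]
grip_width: 0.0005
grasp_force: 6.7
```

Request:
{"fn": "drive_tool", "kwargs": {
  "commands": [
    [[1,0,0,0.06,0,0,0],[1,0,0,0.06,0,0,0]]
  ]
}}

```text
time_s: 11.95
position: [0.4904, -0.1169, 0.0969]
tcp_rot: [3.127, 0.304, 0.002]
ft_force: [-1.9, 4.2, 15.6]
grip_width: 0.0005
grasp_force: 7.1
```

Request:
{"fn": "drive_tool", "kwargs": {
  "commands": [
    [[1,0,0,0.06,0,0,0],[1,0,0,0.06,0,0,0]]
  ]
}}

```text
time_s: 12.15
position: [0.4903, -0.117, 0.0951]
tcp_rot: [3.126, 0.304, 0.002]
ft_force: [-0.6, 3.0, 7.3]
grip_width: 0.0007
grasp_force: 2.9
```

Request:
{"fn": "drive_tool", "kwargs": {
  "commands": [
    [[1,0,0,0.06,0,0,0],[1,0,0,0.06,0,0,0]]
  ]
}}

```text
time_s: 12.35
position: [0.4903, -0.1169, 0.0936]
tcp_rot: [3.127, 0.304, 0.002]
ft_force: [-1.1, 4.3, 10.1]
grip_width: 0.0006
grasp_force: 4.3
```

```bash
python3 - <<'E'
from chk import *
p,T,s=pose(); print(K.T@(p-C),s["ft_force"],s["torque"]); chk("wrist8")
E
```

```text
[ 0.06108388 -0.00163972  0.0895544 ] [-1.0603043   4.34789889 10.10711906] [ 0.80444876  0.21075262 -0.01038689]
plate slope deg [0.10150133 0.1675001 ] h0 0.08594617801307826 21094 top z at x=-56,62: 0.08584697219521138 0.08605601302571658
bar 4159 ((2.8920540809631348, -8.183700561523438), (81.32582092285156, 14.307631492614746), 89.7748031616211)
plate y ext [-0.08018901  0.04914492] x front 0.0795296421617853
lug x [-0.07591677 -0.05888791] y [-0.06138972  0.04443855] 2572
pad z 0.09983025091962425 405
```

It clicked: the force fell from 15.6 to 7.3 N and the plate is level. I'll press slightly more to make sure, then rise and check.

Request:
{"fn": "drive_tool", "kwargs": {
  "commands": [
    [[1,0,0,0.1,0,0,0],[1,0,0,0.1,0,0,0],[1,0,0,-0.5,0,0,0],[1,0,0,-2,0,0,0],[1,0,0,-4,0,0,0],[1,0,2,-6,0,0,0],[1,0,2,-6,0,0,0],[1,0,2,-6,0,0,0],[1,0,2,-6,0,0,0]]
  ]
}}

```text
time_s: 13.3
position: [0.4992, -0.1659, 0.2423]
tcp_rot: [-3.127, -0.303, 0.001]
ft_force: [-0.9, 0.2, -0.2]
grip_width: 0.0005
grasp_force: 0.0
```

```bash
python3 - <<'E'
from chk import *
p,T,s=pose(); print(p,s["ft_force"]); im=chk("wrist9"); im2,_=cloud("scene","scene9")
cv2.imwrite("pics/c9.png",np.hstack([cv2.resize(im,(400,300)),cv2.resize(im2[130:230,220:340],(400,300))]))
E
```

```text
[ 0.49915905 -0.16594405  0.24225005] [-0.85701035  0.20880046 -0.20739615]
plate slope deg [0.11119084 0.12560759] h0 0.08587180920790166 9199 top z at x=-56,62: 0.0857631330204671 0.08599212927256135
bar 1306 ((2.080510139465332, -5.464790344238281), (14.020794868469238, 86.6353759765625), 0.14484591782093048)
plate y ext [-0.07988909  0.04716266] x front 0.07998177977984633
lug x [-0.07626661 -0.0594913 ] y [-0.06137916  0.04414708] 743
pad z 0.09409497324793645 264
```

View pics/c9.png

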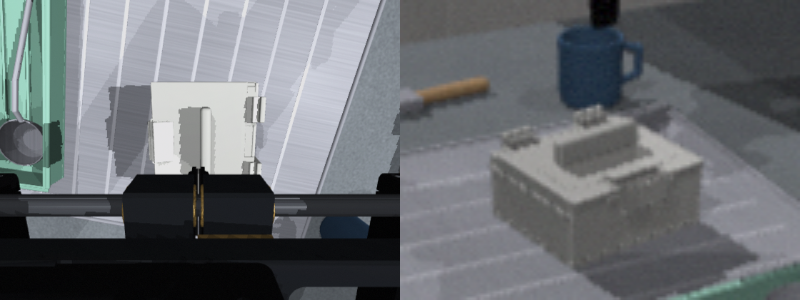

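The pictures show the lid flat on the keeper, all round. I'll check the back position relative to the keeper's own back edge.

```bash
python3 - <<'E'
from g import *
z=np.load("pics/wrist9.npz"); W=z["W"]; im=z["im"]; Z=(W-C)@K*1000
for lo,hi in ((-15,0),(-20,-5),(-27.5,-23.5),(-55,-35),(-66,-62.5)):
    m=(Z[...,1]>lo)&(Z[...,1]<hi)&(Z[...,0]<-48)&(Z[...,0]>-85)
    q=Z[m]; print(lo,hi)
    for x in range(-80,-50,1):
        s=q[(q[:,0]>=x)&(q[:,0]<x+1)]
        if len(s): print((x+.5,round(float(np.median(s[:,2])),1)),end=" ")
    print()
E
```

```text
-15 0
(-69.5, 80.6) (-68.5, 81.2) (-67.5, 81.8) (-66.5, 81.7) (-65.5, 81.3) (-64.5, 81.3) (-63.5, 321.6) (-62.5, 322.8) (-61.5, 323.0) (-60.5, 81.2) (-59.5, 81.1) (-58.5, 81.5) (-57.5, 81.6) (-56.5, 81.3) (-55.5, 81.4) (-54.5, 81.9) (-53.5, 84.5) (-52.5, 85.6) (-51.5, 85.6) (-50.5, 85.4) 
-20 -5
(-69.5, 80.7) (-68.5, 81.3) (-67.5, 81.6) (-66.5, 81.6) (-65.5, 81.3) (-64.5, 81.3) (-63.5, 324.0) (-62.5, 325.0) (-61.5, 325.5) (-60.5, 81.2) (-59.5, 81.1) (-58.5, 81.2) (-57.5, 81.5) (-56.5, 81.3) (-55.5, 81.4) (-54.5, 81.9) (-53.5, 84.6) (-52.5, 85.3) (-51.5, 85.5) (-50.5, 85.2) 
-27.5 -23.5
(-68.5, 81.0) (-67.5, 83.3) (-66.5, 84.2) (-65.5, 84.4) (-64.5, 317.8) (-63.5, 318.2) (-62.5, 318.3) (-61.5, 84.8) (-60.5, 84.1) (-59.5, 333.6) (-58.5, 334.1) (-57.5, 334.8) (-56.5, 334.6) (-55.5, 334.5) (-54.5, 334.8) (-53.5, 334.6) (-52.5, 334.6) (-51.5, 334.5) (-50.5, 334.4) 
-55 -35
(-76.5, 95.0) (-75.5, 96.3) (-74.5, 96.1) (-73.5, 96.3) (-72.5, 96.5) (-71.5, 96.4) (-70.5, 96.3) (-69.5, 93.4) (-68.5, 91.6) (-67.5, 92.5) (-66.5, 93.3) (-65.5, 93.6) (-64.5, 93.6) (-63.5, 321.1) (-62.5, 322.4) (-61.5, 94.7) (-60.5, 92.7) (-59.5, 91.7) (-58.5, 84.5) (-57.5, 84.5) (-56.5, 84.6) (-55.5, 84.4) (-54.5, 84.2) (-53.5, 84.7) (-52.5, 85.5) (-51.5, 85.5) (-50.5, 85.1) 
-66 -62.5
(-69.5, 80.6) (-68.5, 81.6) (-66.5, 84.0) (-65.5, 84.2) (-64.5, 84.9) (-63.5, 84.3) (-62.5, 85.0) (-61.5, 84.3) (-60.5, 84.2) (-59.5, 84.3) (-58.5, 84.5) (-57.5, 84.6) (-56.5, 84.4) (-55.5, 84.6) (-54.5, 84.6) (-53.5, 85.0) (-52.5, 85.2) (-51.5, 85.7) (-50.5, 84.8)
```

Tongue tips are at x ≈ −67.5 mm relative to the posts' face at −70. They lie flush on the ledge (84.3 − 81.3 = 3 mm), and the plate is level. Handing in.

```bash
python3 -c "
from bench import manip
print(manip.close_job())"
```

```text
the job is handed in; nothing more can be done
None
```

I handed the job in at about 13 s: the lid lies level and flush on the keeper, with its tongues under the lugs. The latch clicked, the keeper did not visibly move, and nothing else was disturbed that I could see. The judge's result was not reported back to me.

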